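Close, switch on and feed the label printer

TASK

A new roll has been laid in the label printer on the bench and its cover still stands open. With the closed fingers, push the cover down until its catch snaps and it stays shut, then switch the printer on by pressing down the raised front half of its power rocker, then press the large oblong feed key fully in and let it come back out, and withdraw. Only push and press: do not lift the cover further open, leave the small round key alone, and leave the tape roll, sealed can, date stamp and marker where they are.

Things in the scene. Friction and masses are not known exactly. Their poses are not given: they have to be found in the camera images.
- printer: desktop label printer, light grey, 200 x 160 mm, fixed. Origin under its middle at bench height; x points to its rear (away from the robot), y to its left, z up. Its front 60 mm (x -105 to -45) is a level deck 85 mm high with three controls in a row at x -76 mm: rocker at y +48, small round key at y 0, oblong feed key at y -50. Behind it the roll bay under the cover
- cover_hinge (a point): middle of the cover's hinge axis, at the printer's rear top edge (printer x 86, z 89 mm); the axis runs along the printer's y
- cover_push (a point): point in the middle of the cover's outer face, 105 mm from the hinge axis along the cover and 25 mm from its free front edge, where a push shuts it best; 18 mm off the hinge plane, so with the cover shut it lies at printer x -19 mm, z 107 mm
- cover (a joint): angle of the dark cover, 134 x 160 mm, hinged at the rear: 0 = shut and level, positive = open; starts at 0.62 to 0.88 rad, outer face up and rearward. Unless latched, a spring lifts it open again to about 0.6 rad (about 1 N at its front edge). About 10 mm before shut it meets a sprung catch that takes about 5 N at the push point; pushed on to 0 it snaps and stays
- rocker (a joint): angle of the black power rocker, 24 mm wide and 35 mm long along the printer's x, pivot at printer x -76, y 48, z 88 mm: 0 = off (front half raised), 0.4 rad = on (front half down, rear half raised). It snaps over past the middle and stays; about 5 N on the front half
- rocker_front (a point): middle of the top of the rocker's front half, 13 mm in front of the pivot; about 11 mm above the deck when off and 6 mm above it when on
- feed_key (a joint): travel of the large oblong light grey feed key, 28 mm across the printer and 18 mm deep: 0 = out, 0.004 m = fully in; spring return, 1.2 N to start and 3.6 N at the bottom
- feed_top (a point): middle of the top of the feed key, 9 mm above the deck when out
- small_key (a joint): travel of the small round light grey key, 12 mm across: 0 = out, 0.004 m = fully in; not to be pressed
- small_top (a point): middle of the top of the small round key, 9 mm above the deck
- tape_roll: roll of white tape, 68 mm across and 24 mm high, lying flat at the left of the printer; loose, origin under its middle
- sealed_can: sealed cream-coloured can, 71 mm across and 107 mm high, standing at the right of the printer; loose, origin under its middle
- date_stamp: date stamp with a wooden knob, 47 x 53 x 86 mm, standing at the left of the printer; loose, origin under its middle
- marker: marker pen with a white barrel and black cap, 130 mm long and 13 mm thick, lying in front and to the right of the printer; loose

How it is judged:
By the outcome, as a careful person would: the job done as asked, in the order asked, and still so for the second after the job is handed in, with the robot touching nothing.
It also fails if it takes over 45 s, if anything falls off the work surface, if the arm or the gripper's body presses on something with over 40 N, if the wrist force passes 120 N, or if a joint passes its speed limit or range.

ROBOT

A 6-joint arm with a two-finger parallel gripper is mounted at the origin on the work surface; the furniture and walls round the work are solid. World frame = base frame: x ahead of the robot, y to its left, z up, the work surface at z = 0. Lengths are in mm, angles in rad, forces in N, time in s.
With the tool pointing down it reaches from about 250 to 775 mm from the base axis. Payload 4 kg.
Tool frame: the origin (TCP) lies between the finger pads; the fingertips stand 25 mm ahead of it and the grasp point (between the pads) lies 6 mm ahead of it; z points along the fingers, y is the line along which they close (so a half turn about z gives the same grasp; the last joint's range is limited). The gripper opens to 85 mm and grips with 20 to 120 N. Pads are 22 mm wide; open, the fingers measure 114 mm over their backs; the gripper's body (76 mm by 85 mm) begins 54 mm behind the grasp point. The pads swing forward as they close: fully open they stand 13 mm farther back than shut.
Start: joints at [-1.345, 0.087, 1.371, -0, 1.684, -0.103], TCP at [177.596, -520.552, 256.341] pointing down, gripper open.
Joint ranges: [-3.1, 3.1], [-0.76, 2.03], [0.27, 2.55], [-1.08, 4.22], [0.17, 2.65], [-2.57, 2.57]. Speed limits (rad/s): [2.79, 2.79, 3.14, 3.14, 3.14, 3.14].

INTERFACE

Orientations are given as a rotation vector (axis times angle).
In Python, from workcell import ctrl, vision, job gives the robot as it stands.
- The arm moves only by the tool servo_tool, never from a script. Its argument "series" is a list that holds one entry, the list of rows, each a list of 7 numbers: the shift along the tool's x, y, z each as a share of 0.15 m, from -1 to 1, then the turn, a rotation vector about the tool's x, y, z each as a share of 90 degrees, from -1 to 1, then the closure, from -1 (fully open) to 1 (shut). A call has 1 to 12 rows; each row is the pose to reach, as a shift and turn from the pose commanded when the call began, along the tool's axes at that moment; what a row does not reach only later rows make up. A row lasts 1/10 s, in which the tool goes at most 50 mm and 8.59 degrees, less where a joint would pass 70% of its speed; a pose out of reach is approached as far as the arm can. A call with a number of a shift or a turn outside -1 to 1 is refused whole. A call with a gripper value outside its range is refused whole. The fingers move at their own pace and stop on an object; "force" is the grip in N (left out, the last holds). Time passes only in rows, so rows that repeat a pose let the fingers close. It gives the time, the measured TCP pose, the force, the opening and the grip force at its end, in the units of the state.
- ctrl.observe(): the state, without advancing time (a new reading comes with each control period).
- vision.camera(name): name is "scene" or "top" or "wrist"; returns a dict with "frame" (400x640x3 uint8, red, green, blue), "fx", "fy", "cx", "cy" (pixels), "T" (4x4, takes a point from camera to world coordinates). Camera axes: x right, y up, looking along -z (the intrinsics and any distortion apply to the point x, -y, -z); pixel columns grow to the right and rows downward; lengths in mm; the calibration is good to about 2 mm. A picture is of the moment at which its call begins. There is no depth.
- job.hand_in(): hands the job in; it is judged then, once.
The state is a dict: "time": time; "joint_pos": joint angles; "qvel": joint speeds; "joint_torque": joint torques, N m; "eef_pos": TCP position; "orientation": TCP orientation; "force": force on the tool from outside, world axes, zero at the start; "ft_torque": the same for the moment, N m; "gripper_width": opening from 0.0 (shut) to 1.0 (fully open); "finger_force": force on a finger pad.
Only numpy, scipy, OpenCV 4.12 (cv2) and the standard library are available. Lean on these libraries where they do the work, as an engineer would, in place of code of your own. Each camera call takes 0.05 s, during which the arm holds its last target. There are 200 camera calls.

## Working session

There is one attempt and no reset: what is moved stays moved. The work goes in short steps, Python scripts to look and compute and a tool call to move; the robot and the scene stay as the last step left them, time stands still between calls to the robot, and variables do not carry over. Pictures are saved under pics/ and viewed, at most 10 in all, crops included, and the job is handed in when it is done.

Besides the shell and the picture viewer there is one more tool, called as name(argument=value, ...) on one line, values as JSON. servo_tool: Moves the arm, as the interface text tells. Its arguments: {"type":"object","properties":{"series":{"type":"array"},"force":{"type":"number"}},"required":["series"]}

```bash
mkdir -p pics
python3 - <<'E'
from workcell import ctrl, vision, job
import cv2,pickle
s=ctrl.observe();print(s['time'],s['eef_pos'],s['orientation'])
for n in("scene","top"):
    c=vision.camera(n);cv2.imwrite(f'pics/{n}0.png',c['frame'][:,:,::-1]);pickle.dump(c,open(f'{n}0.pkl','wb'));print({k:v for k,v in c.items() if k!='frame'})
E
```

```text
0.0 [ 177.50715955 -520.0967231   255.10959146] [-3.09697878e+00 -5.13843937e-01  2.06549734e-04]
{'fx': 458.51465985216754, 'fy': 458.51465985216754, 'cx': 324.4606332354468, 'cy': 191.70744432249853, 'T': array([[-7.81825379e-01,  2.64579644e-01, -5.64576557e-01,
        -9.75959945e+01],
       [-6.23497075e-01, -3.32765912e-01,  7.07473141e-01,
         9.01712215e+02],
       [-6.88841210e-04,  9.05132288e-01,  4.25129470e-01,
         5.82297504e+02],
       [ 0.00000000e+00,  0.00000000e+00,  0.00000000e+00,
         1.00000000e+00]])}
{'fx': 406.7016201374156, 'fy': 406.7016201374156, 'cx': 324.20712768106443, 'cy': 203.11556731384866, 'T': array([[ 1.74829854e-02,  9.98240861e-01, -5.66526939e-02,
         4.88931633e+02],
       [-9.99846955e-01,  1.74912380e-02, -3.50226377e-04,
         4.50775099e+01],
       [ 6.41315472e-04,  5.66501465e-02,  9.98393885e-01,
         1.22776198e+03],
       [ 0.00000000e+00,  0.00000000e+00,  0.00000000e+00,
         1.00000000e+00]])}
```

View pics/scene0.png

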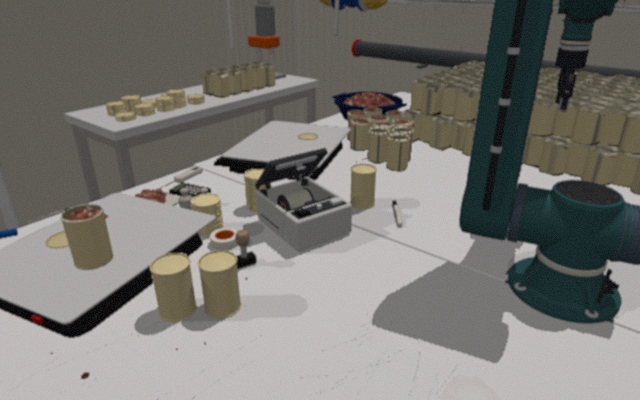

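View pics/top0.png

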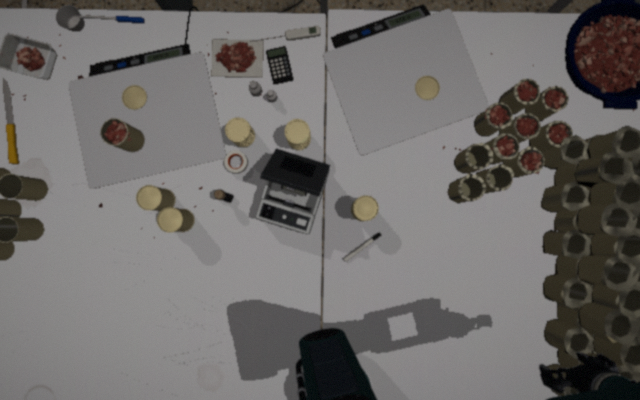

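The top view shows the printer near (293,190) with its controls around (285,213). The can is at (365,208), the marker at (362,247), the roll at (235,160) and the stamp at (222,196). I'll enlarge the printer in both views.

Run:
```python
import cv2,numpy as np
t=cv2.imread('pics/top0.png')[140:240,245:345];s=cv2.imread('pics/scene0.png')[145:255,250:360]
a=cv2.resize(t,(400,400),interpolation=2);b=cv2.resize(s,(400,400),interpolation=2)
a=cv2.resize(t,None,fx=5.5,fy=5.5,interpolation=2);cv2.imwrite('pics/t1.png',a)
b=cv2.resize(s,None,fx=5,fy=5,interpolation=2);cv2.imwrite('pics/s1.png',b)
```

```text
(no output)
```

View pics/t1.png

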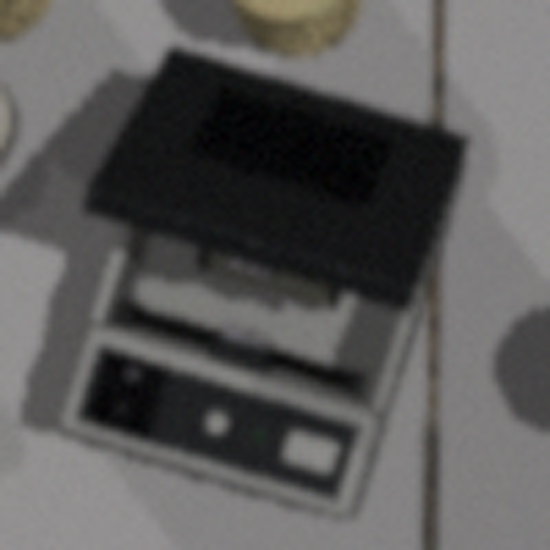

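View pics/s1.png

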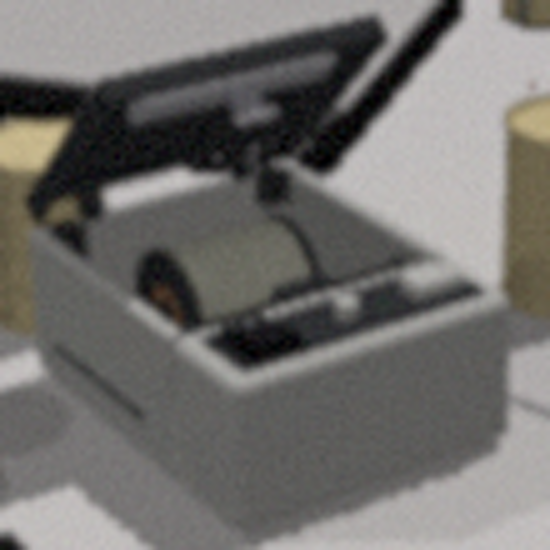

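```bash
cat > fit.py <<'E'
import numpy as np,pickle
from scipy.optimize import least_squares
def proj(c,P):
    p=(np.asarray(P)-c['T'][:3,3])@c['T'][:3,:3]
    return np.c_[c['cx']+c['fx']*p[:,0]/-p[:,2], c['cy']-c['fy']*p[:,1]/-p[:,2]]
def pts(q,L):
    x,y,w,th=q;o=[]
    for l in L:
        if l[0]=='c':
            r,yy,n=l[1:]; l=(86-r*np.cos(th)+n*np.sin(th),yy,89+r*np.sin(th)+n*np.cos(th))
        c,s=np.cos(w),np.sin(w)
        o.append([x+c*l[0]-s*l[1],y+s*l[0]+c*l[1],l[2]])
    return np.array(o)
if __name__=='__main__':
    T,S=[pickle.load(open(n+'0.pkl','rb')) for n in('top','scene')]
    LT=[(-76,0,94),(-76,-50,94),(-105,80,85),(-105,-80,85),('c',130,80,18),('c',130,-80,18),('c',-4,80,18),('c',-4,-80,18)]
    uT=(np.array([(215,422),(310,451),(63,428),(352,518),(92,208),(403,303),(175,50),(467,140)])+.5)/5.5-.5+[245,140]
    LS=[(-76,0,94),(-76,-50,94),(-105,80,85),(-105,-80,85),('c',130,80,18),('c',130,-80,18)]
    uS=(np.array([(347,303),(433,277),(240,385),(503,297),(97,92),(377,20)])+.5)/5-.5+[250,145]
    f=lambda q:np.r_[proj(T,pts(q,LT))-uT,proj(S,pts(q,LS))-uS].ravel()
    r=least_squares(f,[520,100,-.2,.75],x_scale=[10,10,.1,.1],loss='soft_l1')
    print(r.x.round(3));print(f(r.x).reshape(-1,2).round(1))
    for n,l in dict(push=('c',105,0,18),edge=('c',130,0,18),rock=(-89,48,96),feed=(-76,-50,94),small=(-76,0,94)).items(): print(n,pts(r.x,[l]).round(1))
    print('shut',pts(np.r_[r.x[:3],0],[('c',105,0,18)]).round(1))
E
python3 fit.py
```

```text
[ 5.87303e+02  1.35520e+02 -2.78000e-01  7.74000e-01]
[[ 0.5  0.1]
 [ 0.4  0. ]
 [-1.8  0.7]
 [ 0.1  0.9]
 [-1.3 -1.6]
 [ 2.  -0.7]
 [-0.9 -1.3]
 [ 0.7 -1.1]
 [-0.2  0.1]
 [-0.4 -0.1]
 [-0.8  1.6]
 [ 2.8  0.4]
 [ 0.8  0.2]
 [ 1.2  0.8]]
push [[609.9 129.1 175.3]]
edge [[592.7 134.  192.8]]
rock [[514.9 206.1  96. ]]
feed [[500.5 108.3  94. ]]
small [[514.2 156.4  94. ]]
shut [[569.  140.7 107. ]]
```

servo_tool(series=[[[0.4, -0.3, -0.2, 0, 0, 0, 1], [0.8, -0.6, -0.2, 0, 0, 0, 1], [0.8, -0.6, -0.2, 0, 0, 0, 1], [0.8, -0.6, -0.2, 0, 0, 0, 1], [0.8, -0.6, -0.2, 0, 0, 0, 1]]], force=40)

```text
time: 0.6
eef_pos: [262.7, -395.8, 286.5]
orientation: [3.098, 0.518, -0.0]
force: [-0.0, -0.9, -0.4]
gripper_width: 0.143
finger_force: 0.0
```

servo_tool(series=[[[0.8, -0.6, 0, 0, 0, 0, 1], [0.8, -0.6, 0, 0, 0, 0, 1], [0.8, -0.6, 0, 0, 0, 0, 1], [0.8, -0.6, 0, 0, 0, 0, 1], [0.8, -0.6, 0, 0, 0, 0, 1]]])

```text
time: 1.1
eef_pos: [346.6, -273.1, 285.7]
orientation: [3.099, 0.516, -0.002]
force: [0.2, 0.5, -0.2]
gripper_width: 0.005
finger_force: 0.0
```

servo_tool(series=[[[0.8, -0.6, 0, 0, 0, 0, 1], [0.8, -0.6, 0, 0, 0, 0, 1], [0.8, -0.6, 0, 0, 0, 0, 1], [0.8, -0.6, 0, 0, 0, 0, 1], [0.8, -0.6, 0, 0, 0, 0, 1]]])

```text
time: 1.6
eef_pos: [431.0, -150.1, 285.6]
orientation: [3.099, 0.513, -0.003]
force: [0.7, 0.1, 0.9]
gripper_width: 0.001
finger_force: 0.0
```

servo_tool(series=[[[0.8, -0.6, 0, 0, 0, 0.386, 1], [0.8, -0.6, 0, 0, 0, 0.386, 1], [0.8, -0.6, 0, 0, 0, 0.386, 1], [0.8, -0.6, 0, 0, 0, 0.386, 1], [0.8, -0.6, 0, 0, 0, 0.386, 1], [0.8, -0.6, 0, 0, 0, 0.386, 1]]])

```text
time: 2.2
eef_pos: [515.7, -27.5, 285.7]
orientation: [3.109, -0.44, -0.002]
force: [-0.1, -0.4, 0.6]
gripper_width: -0.001
finger_force: 0.0
```

```bash
cat > st.py <<'E'
from workcell import ctrl
import numpy as np,sys
from fit import pts
from scipy.spatial.transform import Rotation as R
Q=np.array([587.3,135.5,-.278,.774])
s=ctrl.observe();Rm=R.from_rotvec(s['orientation']).as_matrix();p=s['eef_pos'];tip=p+25*Rm[:,2]
c,sn=np.cos(Q[2]),np.sin(Q[2]);d=tip[:2]-Q[:2]
print('t',s['time'],'eef',p.round(1),'F',np.round(s['force'],1),'w',s['gripper_width'],'j',np.round(s['joint_pos'],2))
print('Rx',Rm[:,0].round(3),'Rz',Rm[:,2].round(3),'tip in printer',[round(c*d[0]+sn*d[1],1),round(-sn*d[0]+c*d[1],1),round(tip[2],1)])
E
python3 st.py
```

```text
t 2.2 eef [515.7 -27.5 285.7] F [-0.1 -0.4  0.6] w -0.0006083546442015797 j [-0.16  0.01  1.39 -0.    1.74  1.69]
Rx [ 0.961 -0.277 -0.001] Rz [-0.001 -0.001 -1.   ] tip in printer [np.float64(-24.1), np.float64(-176.4), np.float64(260.7)]
```

servo_tool(series=[[[0.38, -1, 0, 0, 0, 0, 1], [0.38, -1, 0, 0, 0, 0, 1], [0.38, -1, 0, 0, 0, 0, 1], [0.38, -1, 0, 0, 0, 0, 1], [0.38, -1, 0, 0, 0, 0, 1]]])

```text
time: 2.7
eef_pos: [612.3, 102.5, 285.0]
orientation: [3.11, -0.434, -0.003]
force: [-0.8, 0.1, -0.4]
gripper_width: 0.002
finger_force: 0.0
```

servo_tool(series=[[[0, -0.18, 0.2, 0, 0, 0, 1], [0, -0.18, 0.4, 0, 0, 0, 1], [0, -0.18, 0.4, 0, 0, 0, 1]]])

```text
time: 3.0
eef_pos: [616.2, 126.8, 220.9]
orientation: [3.107, -0.437, -0.016]
force: [0.7, -0.8, -1.5]
gripper_width: -0.002
finger_force: 0.0
```

```bash
python3 st.py
python3 - <<'E'
from workcell import vision
import cv2
f=vision.camera('scene')['frame'][100:260,220:400,::-1]
cv2.imwrite('pics/s2.png',cv2.resize(f,None,fx=3.5,fy=3.5,interpolation=2))
E
```

```text
t 3.0 eef [616.2 126.8 220.9] F [ 0.7 -0.8 -1.5] w -0.0017566648249078014 j [ 0.11  0.28  1.22 -0.    1.66  1.96]
Rx [ 0.961 -0.276 -0.009] Rz [-0.011 -0.003 -1.   ] tip in printer [np.float64(29.9), np.float64(-0.5), np.float64(195.9)]
```

View pics/s2.png

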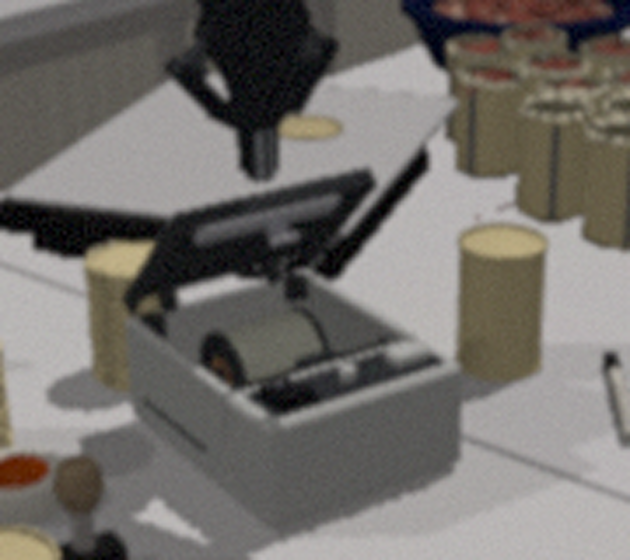

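The tip (262,175) hangs just above and behind the cover's free edge (265,200), at the cover's middle. Next I push it down along the arc.

servo_tool(series=[[[0, 0, 0.13, 0, 0, 0, 1], [-0.05, 0, 0.17, 0, 0, 0, 1], [-0.09, 0, 0.21, 0, 0, 0, 1], [-0.13, 0, 0.25, 0, 0, 0, 1], [-0.16, 0, 0.29, 0, 0, 0, 1], [-0.19, 0, 0.34, 0, 0, 0, 1], [-0.22, 0, 0.39, 0, 0, 0, 1], [-0.24, 0, 0.43, 0, 0, 0, 1], [-0.26, 0, 0.48, 0, 0, 0, 1], [-0.28, 0, 0.5, 0, 0, 0, 1], [-0.3, 0, 0.52, 0, 0, 0, 1], [-0.3, 0, 0.52, 0, 0, 0, 1]]])

```text
time: 4.25
eef_pos: [575.3, 142.1, 147.8]
orientation: [3.111, -0.434, -0.001]
force: [-0.9, 0.1, 0.8]
gripper_width: 0.002
finger_force: 0.4
```

```bash
python3 st.py
```

```text
t 4.25 eef [575.3 142.1 147.8] F [-0.9  0.1  0.8] w 0.002499732219883511 j [ 0.15  0.23  1.43 -0.    1.49  1.99]
Rx [ 0.962 -0.274 -0.001] Rz [-0.001 -0.    -1.   ] tip in printer [np.float64(-13.3), np.float64(3.1), np.float64(122.8)]
```

servo_tool(series=[[[-0.02, 0, 0.02, 0, 0, 0, 1], [-0.02, 0, 0.04, 0, 0, 0, 1], [-0.03, 0, 0.06, 0, 0, 0, 1], [-0.03, 0, 0.08, 0, 0, 0, 1], [-0.03, 0, 0.09, 0, 0, 0, 1], [-0.03, 0, 0.1, 0, 0, 0, 1], [-0.03, 0, 0.11, 0, 0, 0, 1], [-0.03, 0, 0.11, 0, 0, 0, 1]]])

```text
time: 5.05
eef_pos: [571.1, 143.4, 132.0]
orientation: [3.111, -0.434, -0.001]
force: [-3.3, -0.8, 4.2]
gripper_width: 0.0
finger_force: 2.1
```

```bash
python3 st.py
```

```text
t 5.05 eef [571.1 143.4 132. ] F [-3.3 -0.8  4.2] w 0.00018904262628322886 j [0.15 0.23 1.46 0.   1.45 2.  ]
Rx [ 0.962 -0.274 -0.001] Rz [-0.001  0.    -1.   ] tip in printer [np.float64(-17.8), np.float64(3.1), np.float64(107.0)]
```

servo_tool(series=[[[0, 0, 0.006, 0, 0, 0, 1], [0, 0, 0.012, 0, 0, 0, 1], [0, 0, 0.012, 0, 0, 0, 1]]])

```text
time: 5.35
eef_pos: [571.1, 143.5, 131.9]
orientation: [-3.111, 0.434, -0.0]
force: [-5.2, -0.5, 10.3]
gripper_width: 0.002
finger_force: 5.1
```

servo_tool(series=[[[0, 0, 0.006, 0, 0, 0, 1], [0, 0, 0.012, 0, 0, 0, 1], [0, 0, 0.012, 0, 0, 0, 1]]])

```text
time: 5.65
eef_pos: [571.1, 143.5, 131.8]
orientation: [-3.111, 0.434, -0.001]
force: [-8.3, -0.1, 16.0]
gripper_width: -0.004
finger_force: 7.9
```

Contact has bottomed out: z has stopped and the force is climbing. I lift off and check that the cover stays.

servo_tool(series=[[[0, 0, -0.15, 0, 0, 0, 1], [0, 0, -0.3, 0, 0, 0, 1], [-0.48, -0.3, -0.3, 0, 0, 0, 1], [-0.48, -0.3, -0.3, 0, 0, 0, 1], [-0.48, -0.3, -0.3, 0, 0, 0, 1], [-0.48, -0.3, -0.3, 0, 0, 0, 1]]])

```text
time: 6.25
eef_pos: [514.2, 206.6, 172.6]
orientation: [3.111, -0.432, 0.001]
force: [-0.4, 0.2, 0.1]
gripper_width: 0.004
finger_force: 0.0
```

```bash
python3 st.py
python3 - <<'E'
from workcell import vision
import cv2,numpy as np
f=vision.camera('scene')['frame'][120:260,230:380,::-1]
g=vision.camera('wrist')['frame'][:,:,::-1]
cv2.imwrite('pics/s3.png',np.hstack([cv2.resize(f,(428,400),interpolation=2),cv2.resize(g,(372,400))[:, :]]))
E
```

```text
t 6.25 eef [514.2 206.6 172.6] F [-0.4  0.2  0.1] w 0.004078375978935174 j [ 0.28  0.13  1.49 -0.    1.52  2.13]
Rx [ 0.962 -0.273  0.   ] Rz [ 0.    -0.001 -1.   ] tip in printer [np.float64(-89.7), np.float64(48.3), np.float64(147.6)]
```

View pics/s3.png

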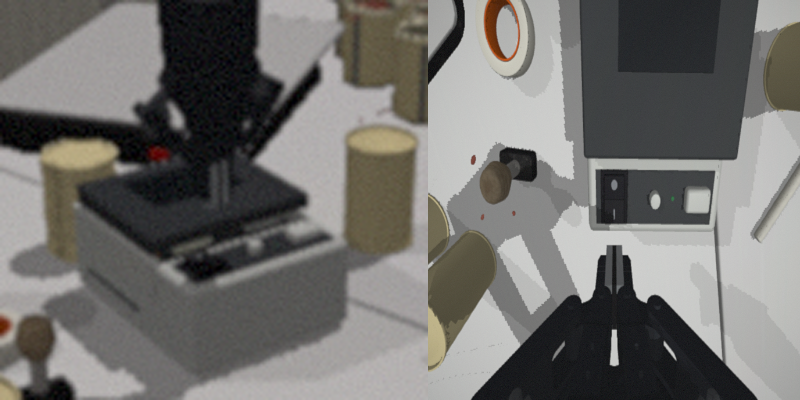

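The cover stays shut, and the wrist view shows the tip lined up with the rocker column. Now the rocker, taken slightly forward of its front-half middle.

servo_tool(series=[[[-0.03, 0, 0.15, 0, 0, 0, 1], [-0.03, 0, 0.3, 0, 0, 0, 1], [-0.03, 0, 0.33, 0, 0, 0, 1], [-0.03, 0, 0.34, 0, 0, 0, 1], [-0.03, 0, 0.35, 0, 0, 0, 1], [-0.03, 0, 0.36, 0, 0, 0, 1], [-0.03, 0, 0.37, 0, 0, 0, 1], [-0.03, 0, 0.375, 0, 0, 0, 1]]])

```text
time: 7.15
eef_pos: [510.4, 207.6, 117.4]
orientation: [-3.111, 0.435, -0.002]
force: [0.0, -0.2, 0.8]
gripper_width: 0.002
finger_force: 0.0
```

servo_tool(series=[[[0, 0, 0.006, 0, 0, 0, 1], [0, 0, 0.006, 0, 0, 0, 1]]])

```text
time: 7.35
eef_pos: [510.2, 207.6, 116.2]
orientation: [-3.111, 0.434, -0.001]
force: [-0.6, -0.2, 0.1]
gripper_width: 0.002
finger_force: 0.1
```

```bash
python3 st.py
```

```text
t 7.35 eef [510.2 207.6 116.2] F [-0.6 -0.2  0.1] w 0.002239415481791314 j [ 0.28  0.16  1.57 -0.    1.41  2.13]
Rx [ 0.962 -0.274  0.   ] Rz [ 0. -0. -1.] tip in printer [np.float64(-93.9), np.float64(48.2), np.float64(91.2)]
```

servo_tool(series=[[[0, 0, 0.006, 0, 0, 0, 1], [0, 0, 0.012, 0, 0, 0, 1], [0, 0, 0.012, 0, 0, 0, 1]]])

```text
time: 7.65
eef_pos: [510.3, 207.7, 116.0]
orientation: [-3.111, 0.434, -0.002]
force: [-3.7, -0.1, 7.6]
gripper_width: 0.0
finger_force: 3.5
```

servo_tool(series=[[[0, 0, -0.15, 0, 0, 0, 1], [0, 0, -0.3, 0, 0, 0, 1], [0.12, 0.65, -0.3, 0, 0, 0, 1], [0.12, 0.65, -0.3, 0, 0, 0, 1], [0.12, 0.65, -0.3, 0, 0, 0, 1], [0.12, 0.65, -0.3, 0, 0, 0, 1]]])

```text
time: 8.25
eef_pos: [500.7, 108.1, 159.2]
orientation: [-3.11, 0.438, 0.0]
force: [-0.5, 0.4, -0.7]
gripper_width: 0.002
finger_force: 0.0
```

```bash
python3 st.py
python3 - <<'E'
from workcell import vision
import cv2,numpy as np
f=vision.camera('scene')['frame'][180:240,260:350,::-1]
g=vision.camera('wrist')['frame'][120:270,220:520,::-1]
cv2.imwrite('pics/s4.png',np.vstack([cv2.resize(f,(450,300),interpolation=2),cv2.resize(g,(450,225))]))
E
```

```text
t 8.25 eef [500.7 108.1 159.2] F [-0.5  0.4 -0.7] w 0.0023279783943102542 j [0.1  0.04 1.61 0.   1.49 1.95]
Rx [ 0.961 -0.276 -0.   ] Rz [ 0.     0.001 -1.   ] tip in printer [np.float64(-75.8), np.float64(-50.1), np.float64(134.2)]
```

View pics/s4.png

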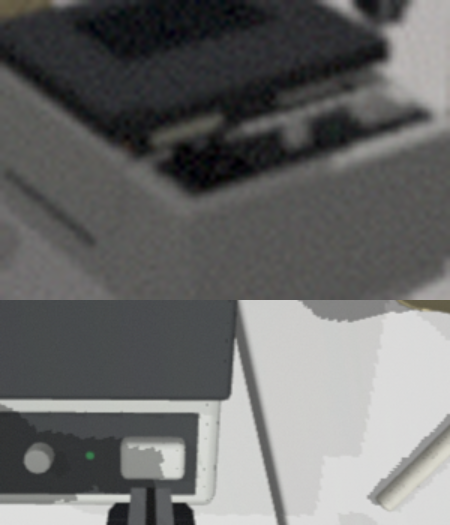

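Run:
```python
from workcell import vision
import cv2
g=vision.camera('wrist')['frame'][:,:,::-1]
cv2.imwrite('pics/w5.png',cv2.resize(g[150:290,60:360],(800,373),interpolation=2))
```

```text
(no output)
```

View pics/w5.png

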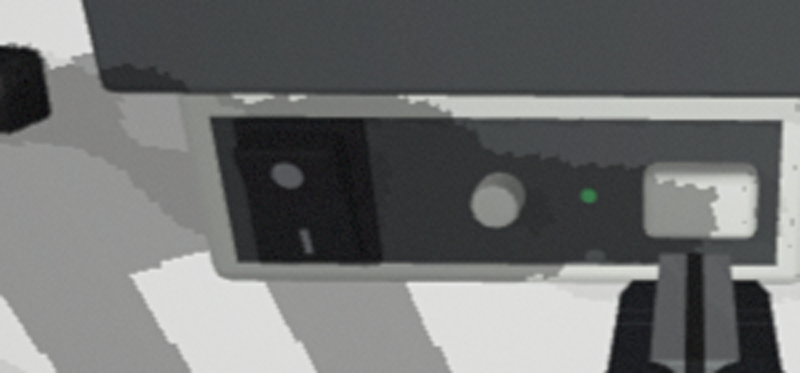

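The rocker's rear half, with the O at (288,175), now stands raised, so the printer is on. Next the feed key.

servo_tool(series=[[[0, 0, 0.15, 0, 0, 0, 1], [0, 0, 0.25, 0, 0, 0, 1], [0, 0, 0.27, 0, 0, 0, 1], [0, 0, 0.28, 0, 0, 0, 1], [0, 0, 0.29, 0, 0, 0, 1], [0, 0, 0.3, 0, 0, 0, 1], [0, 0, 0.3, 0, 0, 0, 1], [0, 0, 0.3, 0, 0, 0, 1]]])

```text
time: 9.2
eef_pos: [501.3, 109.3, 115.1]
orientation: [-3.11, 0.434, -0.003]
force: [-0.2, 2.8, 3.5]
gripper_width: 0.004
finger_force: 1.7
```

servo_tool(series=[[[0, 0, 0.006, 0, 0, 0, 1], [0, 0, 0.012, 0, 0, 0, 1], [0, 0, 0.012, 0, 0, 0, 1]]])

```text
time: 9.5
eef_pos: [501.4, 109.3, 114.9]
orientation: [-3.11, 0.434, -0.004]
force: [-4.0, 0.9, 10.8]
gripper_width: -0.002
finger_force: 5.6
```

Bottomed at 10.8 N, more than the 3.6 N the spring needs. Withdraw.

servo_tool(series=[[[0, 0, -0.15, 0, 0, 0, 1], [0, 0, -0.4, 0, 0, 0, 1], [0, 0, -0.8, 0, 0, 0, 1], [-0.5, 0, -0.9, 0, 0, 0, 1], [-0.8, 0, -0.9, 0, 0, 0, 1], [-0.8, 0, -0.9, 0, 0, 0, 1], [-0.8, 0, -0.9, 0, 0, 0, 1], [-0.8, 0, -0.9, 0, 0, 0, 1]]])

```text
time: 10.3
eef_pos: [385.6, 141.4, 247.4]
orientation: [3.111, -0.434, 0.003]
force: [0.5, 0.0, -0.3]
gripper_width: -0.002
finger_force: 0.0
```

Run:
```python
from workcell import vision
import cv2,numpy as np
g=vision.camera('wrist')['frame'][:,:,::-1]
f=vision.camera('scene')['frame'][130:260,210:410,::-1]
cv2.imwrite('pics/w6.png',np.vstack([cv2.resize(g[60:260,120:520],(600,300)),cv2.resize(f,(461,300),interpolation=2)[:, :461].copy() if 0 else cv2.copyMakeBorder(cv2.resize(f,(461,300),interpolation=2),0,0,0,139,0)]))
```

```text
(no output)
```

View pics/w6.png

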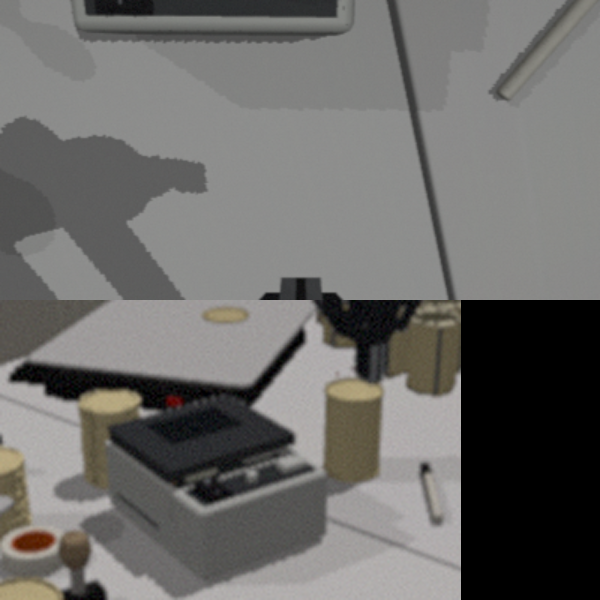

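The cover is shut, the key is back out, the other objects haven't moved, and the arm is clear.

```bash
python3 -c "
from workcell import job
print(job.hand_in())"
```

```text
the job is handed in; nothing more can be done
None
```

I latched the cover shut, switched the rocker on, pressed the feed key to its stop and let it come back out, then withdrew the arm and handed the job in at about 10.4 s; the hand-in gave no verdict.

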